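Third hand for the outlet cover

TASK

Clear the two wooden offcuts from in front of the service outlet into the open grey tub. Then stand the vented cover on the counter with its flat face centred and square against the outlet's rubber seal, press it there with a steady force of about 10 N (never so hard that the seal is squashed right down) and finish while still holding it pressed, so that I can put the screws in. Leave the other things on the counter where they are.

Things in the scene. Friction and masses are not known exactly. Their poses are not given: they have to be found in the camera images.
- housing: Service outlet fixed to the counter: a white painted steel box 180 (its x) x 80 (its y) x 100 mm high (z). Origin: centre of its underside, on the counter. Its mouth, with the black rubber seal around it, is on the face that looks along its -y axis (face 40 mm from the origin). It stands on the robot's left with the mouth looking to the robot's right, turned by up to 15 degrees.
- seal_face (a point): Centre of the front face of the rubber seal, a rectangular frame 110 wide x 70 mm high standing 30 mm proud of the white box, centre 45 mm above the counter. Axes as those of the outlet; it moves along the outlet's y as the seal is squashed.
- seal (a joint): How far the seal is squashed towards the box, m: 0 is free, 0.026 is squashed right down. It is springy, 800 N per m: 10 N squashes it 12.5 mm, and it springs back when let go.
- cover: Loose vented cover, about 0.3 kg, standing upright on the counter on the robot's right: an aluminium plate 130 wide (its x) x 8 thick x 90 mm high, with a grey plastic grip rib 24 mm thick (x) x 50 mm deep (y) x 80 mm high upright behind its middle. Origin: on the underside below the rib, z up. The flat face to press on the seal looks along its +y, 38 mm from the origin; the rib runs from y = -20 to +30 mm.
- cover_grip (a point): Where to grip the cover: in the rib, 60 mm above the cover's underside, straight above its origin, 20 mm below the rib's top and 20 mm from the rib's rear end. Axes as those of the cover; grip across the 24 mm thickness (x).
- cover_face (a point): Centre of the cover's flat face, 45 mm above its underside and 38 mm ahead (+y) of its origin. Axes as those of the cover.
- offcut_a_c (a point): Centre of the longer wooden batten offcut, 45 (its x) x 26 (y) x 26 mm, about 30 g, lying on the counter in front of the seal.
- offcut_b_c (a point): Centre of the shorter wooden batten offcut, 36 (its x) x 26 (y) x 26 mm, about 30 g, lying on the counter in front of the seal.
- tub: Open round tub of grey plastic, 80 mm high, 150 mm across the rim and 132 mm across the foot, wall 4 mm, floor 5 mm thick, loose on the counter (0.4 kg). Origin: centre of its underside.
- spray: Bystander: white spray bottle with a black head, 88 mm across, 228 mm high. Origin: centre of its underside.
- lid: Bystander: flat blue round lid, 90 mm across, 14 mm high. Origin: centre of its underside.
- tape: Bystander: roll of paper tape lying flat, 84 mm across, 25 mm high. Origin: centre of its underside.
- terminal: Bystander: small metal terminal block, 40 x 24 x 22 mm with a raised rib along its middle. Origin: centre of its underside.
- driver: Bystander: screwdriver with a black handle, lying near the right-hand edge of the work area.
- mug: Bystander: white mug, 80 mm across, 90 mm high, beyond the outlet. Origin: centre of its underside.

How it is judged (in metres and radians):
On the way, in this order (a step that is already met when the one before it is completed fails the run):
1. both wooden offcuts lie in the tub (horizontal distance between each of offcut_a_c, offcut_b_c and tub below 0.068 m and height (world z) of each of offcut_a_c, offcut_b_c below 0.075 m), for 0.2 s.
2. the cover is held square and centred on the seal with 6 to 15 N (contact force between cover and housing between 6 and 15 N and value of joint seal above 0.006 m and distance between cover_face and seal_face below 0.012 m and angle between the y axis of cover_grip and the y axis of housing, either way round below 0.1 rad and height (world z) of cover below 0.012 m and contact force between the fingers and cover above 2 N), for 0.5 s.
At the end, for the whole second after the job is handed in: Both offcuts are in the tub; the fingers still hold the cover, standing on the counter (underside less than 12 mm up), its face centre within 12 mm of the seal's centre, square to it within 0.1 rad, pressing on the seal with 6 to 15 N through the last second (all of step 1 and all of step 2); the arm keeps its last pose, push and grip.
It fails at once if the seal is squashed right down (over 24.5 mm) (value of joint seal above 0.0245 m).
It fails at once if a bystander is displaced by more than 40 mm (distance of any of spray, lid, tape, terminal, driver, mug from where it was at the start of the episode above 0.04 m).
It also fails if it takes over 67 s, if anything falls off the work surface, if the arm or the gripper's body presses on something with over 40 N, if the wrist force passes 120 N, or if a joint passes its speed limit or range.

ROBOT

A 6-joint arm with a two-finger parallel gripper is mounted at the origin on the work surface. World frame = base frame: x ahead of the robot, y to its left, z up, the work surface at z = 0. Lengths are in mm, angles in degrees, forces in N, time in s.
With the tool pointing down it reaches from about 300 to 850 mm from the base axis. Payload 4.2 kg.
Tool frame: the origin (TCP) lies midway between the tips of the shut fingers; the grasp point (between the pads) lies 19 mm behind it (env.hold_point_z is the z of the grasp point in the tool frame, in mm); z points along the fingers, y is the direction in which the jaws open and shut (so a half turn about z gives the same grasp; the last joint's range is limited). The gripper opens to 91 mm and grips with 3 to 60 N. Pads are 32 mm wide; open, the fingers measure 118 mm over their backs; the gripper's body (76 mm by 178 mm) begins 60 mm behind the grasp point.
Start: joints at [72.193, 18.312, 89.639, -0, 72.044, -1.146], TCP at [164.865, 550.874, 213.976] pointing down, gripper open.
Joint ranges: [-177.97, 177.97], [-48.28, 115.42], [12.27, 149.76], [-77.06, 257.06], [2.81, 150.46], [-146.56, 146.56]. Speed limits (degrees/s): [147.25, 147.25, 180, 180, 180, 180].

INTERFACE

Orientations are given as [roll, pitch, yaw] about the fixed x, y, z axes, in that order (R = Rz(yaw) Ry(pitch) Rx(roll)).
In Python, from workcell import env, grab_frame, camera_params, spotter gives the robot as it stands. The module is installed in compiled form; this text tells all that it offers.
- The arm moves only by the shell command python3 -m jog 'ROWS' [FORCE]. ROWS is text: rows parted by semicolons, each of 7 numbers parted by spaces: the turn, a rotation vector about the world's x, y, z in units of 5 degrees (1.0 is 5 degrees), then the shift along the world's x, y, z in units of 25 mm (1.0 is 25 mm), then the opening, from 0 (shut) to 1 (fully open). A call has 1 to 5 rows; each row is the pose to reach, as a shift and turn from the pose commanded when the call began; what a row does not reach only later rows make up. A row lasts 1/8 s, in which the tool goes at most 62.5 mm and 10.7 degrees, less where a joint would pass 70% of its speed; a pose out of reach is approached as far as the arm can. A call with a gripper value outside its range is refused whole. The fingers move at their own pace and stop on an object; FORCE is the grip in N (left out, the last holds). Time passes only in rows, so rows that repeat a pose let the fingers close. It gives the time, the measured TCP pose, the force and the opening at its end, in the units of the state.
- env.state(): the state, without advancing time (a new reading comes with each control period).
- grab_frame(name): name is "scene" or "top" or "wrist"; returns the picture (384x512x3 uint8, red, green, blue); there is no depth.
- camera_params(name): a dict with "K" (3x3 intrinsics, pixels), "rvec" (rotation vector, rad) and "tvec" (3), from world to camera coordinates, as OpenCV has them. Camera axes: x right, y down, z forward; pixel columns grow to the right and rows downward; lengths in mm; the calibration is good to about 2 mm. A picture is of the moment at which its call begins: read the wrist's pose just before it. camera_params takes no time and is no camera call; for the wrist camera it gives the pose at the moment of the call.
- env.job_done(): hands the job in, once; it reports no verdict.
Trained networks look in the newest picture that a camera, given by its name, has taken for a name from the list of things; names that differ only in an ending like _2 or _b are one class to them, and where a whole thing is asked for, a point or a joint stands for the part that bears it (a point fixed in the world has none). Each returns a list of dicts, best first, with "conf" (0 to 1); they miss things now and then, are a little off and sometimes report something else, mostly with a low value. They report only what shows in the picture. A call takes as long as a camera call.
- spotter.look_for(query, camera): "box" ([left, top, width, height] in pixels, round what is visible of it).
- spotter.trace(query, camera): "region" (384x512 bool, what is visible of it) and "box" ([left, top, width, height] in pixels, round what is visible of it).
The state is a dict: "time_s": time; "qpos": joint angles; "qvel": joint speeds; "effort": joint torques, N m; "ee_pos": TCP position; "ee_rot": TCP orientation; "force": force on the tool from outside, world axes, zero at the start; "torque": the same for the moment, N m; "gripper_width": finger opening in mm.
Only numpy, scipy, OpenCV 4.12 (cv2) and the standard library are available. Lean on these libraries where they do the work, as an engineer would, in place of code of your own. Each camera call takes 0.05 s, during which the arm holds its last target. There are 200 camera calls.

## Working session

There is one attempt and no reset: what is moved stays moved. The work goes in short steps, Python scripts to look and compute and a shell command to move; the robot and the scene stay as the last step left them, time stands still between calls to the robot, and variables do not carry over. Pictures are saved under pics/ and viewed, about 8 in all and at most 12, crops included, and the job is handed in when it is done.

```bash
mkdir -p pics; cat > h.py <<'E'
import numpy as np, cv2
from workcell import env, grab_frame, camera_params, spotter
def ray(cam,uv,z):
    p=camera_params(cam);R,_=cv2.Rodrigues(np.array(p["rvec"],float));t=np.array(p["tvec"],float).ravel()
    d=R.T@np.linalg.solve(np.array(p["K"]),[uv[0],uv[1],1.]);c=-R.T@t
    return c+d*(z-c[2])/d[2]
def proj(cam,P):
    p=camera_params(cam)
    return cv2.projectPoints(np.array(P,float).reshape(-1,3),np.array(p["rvec"],float),np.array(p["tvec"],float),np.array(p["K"],float),None)[0].reshape(-1,2)
def save(cam,name):
    im=grab_frame(cam);cv2.imwrite(f"pics/{name}.png",cv2.cvtColor(im,cv2.COLOR_RGB2BGR));return im
E
python3 - <<'E'
from h import *
a=save("top","top0");b=save("scene","scene0")
for n in ["cover","housing","seal","offcut_a_c","tub","spray","lid","tape","terminal","driver"]:
    for r in spotter.trace(n,"top")[:3]:
        if r["conf"]<.3: continue
        c=max(cv2.findContours(r["region"].astype(np.uint8),0,1)[0],key=cv2.contourArea)
        (u,v),wh,an=cv2.minAreaRect(c)
        print(n,round(r["conf"],2),r["box"],[round(u),round(v)],np.round(wh),round(an),ray("top",(u,v),20).round())
cv2.imwrite("pics/both0.png",cv2.cvtColor(np.vstack([a,b])[:, :],cv2.COLOR_RGB2BGR)[:, :][:600] if 0 else cv2.resize(cv2.cvtColor(np.hstack([a,b]),cv2.COLOR_RGB2BGR),(800,300)))
for c in("top","scene"):
    print(c,(-cv2.Rodrigues(np.array(camera_params(c)["rvec"],float))[0].T@np.array(camera_params(c)["tvec"],float).ravel()).round())
print(env.state(),env.hold_point_z)
E
```

```text
cover 0.79 [329.0, 211.3, 28.7, 49.2] [341, 235] [50. 26.] 90 [ 464. -291.   20.]
housing 0.78 [94.7, 199.2, 64.8, 86.2] [131, 240] [80. 61.] 69 [516. 289.  20.]
seal 0.58 [140.4, 214.3, 19.7, 44.1] [150, 236] [45. 18.] 85 [521. 236.  20.]
offcut_a_c 0.71 [253.7, 256.5, 28.9, 26.5] [267, 268] [30. 30.] 90 [397. -77.  20.]
offcut_a_c 0.64 [181.3, 241.4, 15.6, 19.4] [187, 253] [12. 17.] 34 [463. 137.  20.]
tub 0.59 [249.5, 142.4, 55.7, 52.7] [277, 166] [54. 52.] 56 [ 682. -137.   20.]
spray 0.84 [350.1, 132.7, 51.5, 43.7] [369, 154] [33. 54.] 44 [ 688. -406.   20.]
lid 0.79 [206.6, 130.6, 29.1, 31.0] [220, 146] [30. 30.] 45 [763.  20.  20.]
tape 0.89 [253.8, 252.5, 28.9, 29.4] [267, 268] [30. 30.] 90 [397. -77.  20.]
terminal 0.65 [241.8, 226.9, 14.7, 11.3] [250, 231] [15.  8.] 45 [503. -42.  20.]
driver 0.57 [395.5, 216.5, 26.9, 71.0] [408, 250] [72. 10.] 73 [ 402. -467.   20.]
top [ 328.  -73. 1212.]
scene [1237.  377.  795.]
{'time_s': 0.6, 'qpos': array([ 7.21917031e+01,  1.83107689e+01,  8.96391787e+01, -4.87156359e-05,
        7.20424812e+01, -1.14676970e+00]), 'qvel': array([ 0.03964574, -0.04121055, -0.03412032, -0.01206189, -0.0330721 ,
       -0.06378106]), 'effort': array([ 2.32626135e-04, -4.12117696e+01, -2.32140559e+01,  7.26887863e-02,
        3.75869719e-02,  9.68013616e-07]), 'ee_pos': array([164.87703358, 550.8777668 , 213.98606308]), 'ee_rot': array([1.79992431e+02, 1.97861951e-04, 1.63338488e+02]), 'force': array([-0.21521649, -0.52777972,  0.74200719]), 'torque': array([-0.00240568, -0.02491805,  0.04338476]), 'gripper_width': 91.22664071272652} -18.8
```

View pics/top0.png

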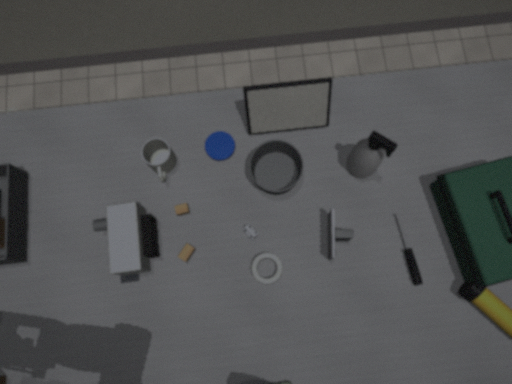

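View pics/scene0.png

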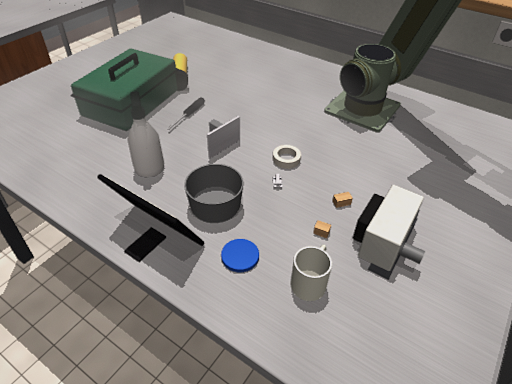

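The top view shows:
- the outlet at (125,238), with its seal at (150,236)
- the offcuts at (182,209) and (187,253)
- the tub at (277,167)
- the cover plate at (332,234), with its rib pointing right, so it faces the outlet

The tape was once misreported as an offcut. Next I move over the offcuts and look with the wrist camera.

```bash
python3 -m jog '0 0 0 2.4 -2.4 1 1;0 0 0 4.2 -4.2 2 1;0 0 0 6 -6.2 2 1;0 0 0 8 -8.3 2 1;0 0 0 9.8 -10.4 2 1'; python3 -m jog '0 0 0 1 -2 0 1;0 0 0 2.0 -4 0 1;0 0 0 2.0 -5.2 0 1;0 0 0 2.0 -5.2 0 1;0 0 0 2.0 -5.2 0 1'
python3 - <<'E'
from h import *
im=save("wrist","w1")
print(env.state()["ee_pos"],env.state()["ee_rot"])
p=camera_params("wrist");R=cv2.Rodrigues(np.array(p["rvec"],float))[0];print((-R.T@np.array(p["tvec"],float).ravel()).round(),R.round(2))
hsv=cv2.cvtColor(im,cv2.COLOR_RGB2HSV)
def blobs(im,cam):
    h=cv2.cvtColor(im,cv2.COLOR_RGB2HSV);m=((h[...,0]>8)&(h[...,0]<25)&(h[...,1]>90)&(h[...,2]>50)).astype(np.uint8)
    for c in cv2.findContours(m,0,1)[0]:
        if cv2.contourArea(c)<40: continue
        q=cv2.boxPoints(cv2.minAreaRect(c));W=np.array([ray(cam,x,26)[:2] for x in q]);e=np.diff(W,axis=0)
        print(cam,q.mean(0).round(),W.mean(0).round(1),np.linalg.norm(e,axis=1).round(),np.degrees(np.arctan2(e[:2,1],e[:2,0])).round())
blobs(im,"wrist");blobs(cv2.cvtColor(cv2.imread("pics/top0.png"),cv2.COLOR_BGR2RGB),"top")
E
```

```text
time_s: 1.23
ee_pos: [376.8, 328.0, 263.7]
ee_rot: [179.9, 0.0, 163.4]
force: [0.6, 0.9, -0.3]
gripper_width: 91.3
time_s: 1.85
ee_pos: [425.6, 200.0, 263.4]
ee_rot: [179.9, 0.0, 163.3]
force: [0.4, 0.3, 0.3]
gripper_width: 91.2
[425.50910913 200.32921947 263.32555161] [1.79956083e+02 4.68185071e-03 1.63389950e+02]
[359. 221. 434.] [[ 0.29  0.96  0.  ]
 [ 0.93 -0.28  0.24]
 [ 0.23 -0.07 -0.97]]
wrist [365. 288.] [682.2 329.9] [436.  30. 443.] [73. -4.]
wrist [248. 265.] [583.8 151.6] [38. 29. 39.] [99.  5.]
wrist [412. 249.] [634.1 416. ] [78. 40. 79.] [157.  58.]
wrist [ 86. 247.] [478.7 -93.7] [86. 22. 86.] [150.  68.]
wrist [223. 197.] [461.2 147.3] [49. 25. 49.] [141.  51.]
top [493. 317.] [ 204.1 -654.8] [ 17. 128.  16.] [ -52. -140.]
```

View pics/w1.png

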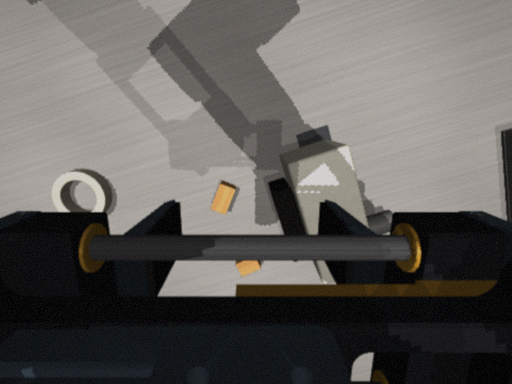

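```bash
cat >> h.py <<'E'
from scipy.optimize import minimize
def cub(x0,x1,y0,y1,z0,z1):
    return np.array([[a,b,c] for a in(x0,x1) for b in(y0,y1) for c in(z0,z1)],float)
def sil(cam,parts,pose,S=4,shape=(384,512)):
    x,y,a=pose;c,s=np.cos(a),np.sin(a);R=np.array([[c,-s,0],[s,c,0],[0,0,1]])
    m=np.zeros((shape[0]*S,shape[1]*S),np.uint8)
    for P in parts:
        q=proj(cam,P@R.T+[x,y,0]);h=cv2.convexHull(((q+.5)*S).astype(np.float32)).round().astype(np.int32)
        cv2.fillConvexPoly(m,h,1)
    return m
def fit(views,parts,p0,S=4):
    """views: {cam: (mask, ignore-or-None)}; returns x,y,yaw deg, IoU"""
    up={k:(cv2.resize(m.astype(np.uint8),None,fx=S,fy=S,interpolation=0),None if g is None else cv2.resize(g.astype(np.uint8),None,fx=S,fy=S,interpolation=0)) for k,(m,g) in views.items()}
    def cost(p):
        t=0
        for k,(m,g) in up.items():
            s=sil(k,parts,(p[0],p[1],p[2]/50),S)
            if g is not None: s=s&(1-g);m=m&(1-g)
            t+=1-(s&m).sum()/max(1,(s|m).sum())
        return t/len(up)
    p=np.array([p0[0],p0[1],np.radians(p0[2])*50])
    r=minimize(cost,p,method="Nelder-Mead",options=dict(initial_simplex=p+np.array([[0,0,0],[12,0,0],[0,12,0],[0,0,12]]),xatol=.1,fatol=1e-4))
    return r.x[0].round(1),r.x[1].round(1),np.degrees(r.x[2]/50).round(1),round(1-r.fun,3)
def wood(im,win,s=70):
    h=cv2.cvtColor(im,cv2.COLOR_RGB2HSV);m=((h[...,0]>6)&(h[...,0]<28)&(h[...,1]>s)&(h[...,2]>40)).astype(np.uint8)
    k=np.zeros_like(m);l,t,w,hh=win;k[t:t+hh,l:l+w]=1;return m*k
A=[cub(-22.5,22.5,-13,13,0,26)];B=[cub(-18,18,-13,13,0,26)]
E
python3 - <<'E'
from h import *
L=lambda n:cv2.cvtColor(cv2.imread(f"pics/{n}.png"),cv2.COLOR_BGR2RGB)
w,t,s=L("w1"),L("top0"),L("scene0")
mwA=wood(w,(205,175,40,45),90);mtA=wood(t,(172,240,30,26));msA=wood(s,(330,185,25,25));mtB=wood(t,(170,196,24,26));msB=wood(s,(310,217,24,22))
print([m.sum() for m in(mwA,mtA,msA,mtB,msB)])
print("A wrist",fit({"wrist":(mwA,None)},A,(461,147,141)))
print("A top",fit({"top":(mtA,None)},A,(461,147,141)))
print("A scene",fit({"scene":(msA,None)},A,(461,147,141)))
for y in(0,45,100):
  print("B top",fit({"top":(mtB,None)},B,(584,150,y)),fit({"scene":(msB,None)},B,(584,150,y)),fit({"scene":(msB,None),"top":(mtB,None)},B,(584,150,y)))
# colours
print(t[253,187],t[209,182],t[238,125],t[236,150],t[235,333],t[235,345])
E
```

```text
[np.uint64(496), np.uint64(140), np.uint64(234), np.uint64(107), np.uint64(215)]
A wrist (np.float64(463.6), np.float64(145.2), np.float64(141.6), np.float64(0.918))
A top (np.float64(467.8), np.float64(140.6), np.float64(146.0), np.float64(0.724))
A scene (np.float64(464.4), np.float64(144.1), np.float64(143.1), np.float64(0.898))
B top (np.float64(592.4), np.float64(144.1), np.float64(-18.1), np.float64(0.603)) (np.float64(586.9), np.float64(148.3), np.float64(-8.3), np.float64(0.763)) (np.float64(588.1), np.float64(147.8), np.float64(-78.7), np.float64(0.784))
B top (np.float64(590.1), np.float64(145.9), np.float64(74.3), np.float64(0.659)) (np.float64(588.0), np.float64(148.4), np.float64(54.9), np.float64(0.761)) (np.float64(588.9), np.float64(147.7), np.float64(58.4), np.float64(0.682))
B top (np.float64(589.2), np.float64(145.6), np.float64(100.4), np.float64(0.676)) (np.float64(588.3), np.float64(148.0), np.float64(103.8), np.float64(0.914)) (np.float64(588.4), np.float64(147.9), np.float64(103.2), np.float64(0.787))
[114  94  71] [113  94  71] [114 117 121] [25 26 22] [106 107 111] [82 83 86]
```

Fits agree between views: A is at about (464,145) with its long axis at 142°. B is at about (588,148) with its long axis at 104°. I take B first.

```bash
python3 -m jog '0 0 -2 1.5 -.5 0 .65;0 0 -4 3 -1 -1 .65;0 0 -6 4.5 -1.5 -2 .65;0 0 -8 6 -2 -3 .65;0 0 -10 6.5 -2.1 -4 .65'; python3 -m jog '0 0 -1.9 0 0 -1.5 .65;0 0 -1.9 0 0 -3 .65;0 0 -1.9 0 0 -4.6 .65;0 0 -1.9 0 0 -5.6 .65;0 0 -1.9 0 0 -6.4 .65'; python3 -m jog '0 0 0 0 0 0 .65;0 0 0 0 0 0 0;0 0 0 0 0 0 0;0 0 0 0 0 0 0;0 0 0 0 0 0 0' 15
python3 -m jog '0 0 0 0 0 0 0;0 0 0 0 0 1 0;0 0 0 0 0 3 0;0 0 0 0 0 5 0;0 0 0 0 0 6 0'
python3 - <<'E'
from h import *
im=save("top","t2")
L=lambda n:cv2.cvtColor(cv2.imread(f"pics/{n}.png"),cv2.COLOR_BGR2RGB)
w,t,s=L("w1"),L("top0"),L("scene0")
# tub rim
print("tub cam rays rim z80:",[ray("top",p,80).round() for p in((250,168),(302,168),(276,142),(276,194),(276.5,167.5))])
print(wood(im,(170,196,24,26)).sum(), env.state()["qpos"].round(1))
E
```

```text
time_s: 2.52
ee_pos: [590.0, 147.7, 161.7]
ee_rot: [180.0, 0.0, 113.0]
force: [-0.2, 0.6, 0.1]
gripper_width: 59.3
time_s: 3.15
ee_pos: [587.6, 148.5, 1.5]
ee_rot: [-179.9, -0.0, 104.0]
force: [0.0, -0.3, 0.7]
gripper_width: 59.1
time_s: 3.78
ee_pos: [588.1, 147.0, 3.5]
ee_rot: [180.0, -0.0, 103.8]
force: [0.2, -0.1, 0.9]
gripper_width: 25.9
time_s: 4.4
ee_pos: [589.2, 147.0, 156.4]
ee_rot: [179.7, 0.0, 103.8]
force: [0.7, -0.8, -0.8]
gripper_width: 26.1
tub cam rays rim z80: [array([667., -61.,  80.]), array([ 651., -202.,   80.]), array([ 733., -140.,   80.]), array([ 587., -123.,   80.]), array([ 660., -133.,   80.])]
5 [12.9 23.2 90.3 -0.  65.9 -0.9]
```

```bash
python3 -m jog '0 0 0 .7 -2.3 0 0;0 0 0 1.3 -4.6 0 0;0 0 0 1.9 -6.9 0 0;0 0 0 2.4 -9.1 0 0;0 0 0 2.8 -11.1 0 0'; python3 -m jog '0 0 0 0 0 -1 0;0 0 0 0 0 -3 0;0 0 0 0 0 -4 0;0 0 0 0 0 -4 0;0 0 0 0 0 -4 0'; python3 -m jog '0 0 0 0 0 0 .55;0 0 0 0 0 0 .55;0 0 0 0 0 0 .55;0 0 0 0 0 2 .55;0 0 0 0 0 4 .55'
python3 - <<'E'
from h import *
print(env.state()["ee_pos"])
p=save("scene","s3");save("top","t3");cv2.imwrite("pics/st3.png",cv2.resize(cv2.cvtColor(np.hstack([p[130:260,130:400]]),cv2.COLOR_RGB2BGR),None,fx=2.5,fy=2.5))
E
```

```text
time_s: 5.08
ee_pos: [657.8, -132.7, 151.9]
ee_rot: [-179.9, -0.0, 103.8]
force: [0.9, -0.1, 0.0]
gripper_width: 26.3
time_s: 5.7
ee_pos: [658.7, -130.7, 54.0]
ee_rot: [179.9, 0.0, 103.8]
force: [1.0, 0.3, 0.1]
gripper_width: 26.1
time_s: 6.32
ee_pos: [657.7, -130.5, 154.1]
ee_rot: [-179.9, -0.0, 103.8]
force: [1.0, -0.1, 0.0]
gripper_width: 50.1
[ 657.6970022  -130.47395305  154.06686022]
```

View pics/st3.png

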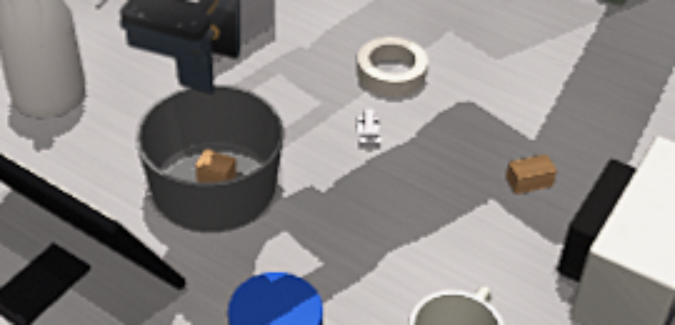

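The picture shows B inside the tub, at crop pixel (213,165). Now A, gripped along its length to stay clear of the outlet.

```bash
python3 -m jog '0 0 -2 -1.4 2 0 .78;0 0 -4 -2.8 4 0 .78;0 0 -6 -4.2 6 0 .78;0 0 -8 -5.6 8 0 .78;0 0 -10.4 -7 10 0 .78'; python3 -m jog '0 0 0 -.8 1 0 .78;0 0 0 -.8 1 -1.5 .78;0 0 0 -.8 1 -3.5 .78;0 0 0 -.8 1 -5 .78;0 0 0 -.8 1 -6 .78'; python3 -m jog '0 0 0 0 0 0 .78;0 0 0 0 0 0 0;0 0 0 0 0 0 0;0 0 0 0 0 0 0;0 0 0 0 0 0 0' 15
python3 -m jog '0 0 0 0 0 0 0;0 0 0 0 0 1 0;0 0 0 0 0 3 0;0 0 0 0 0 5 0;0 0 0 0 0 6 0'
```

```text
time_s: 7.05
ee_pos: [484.0, 117.6, 153.1]
ee_rot: [-180.0, -0.0, 53.5]
force: [-0.6, 0.2, 0.4]
gripper_width: 70.8
time_s: 7.68
ee_pos: [464.5, 140.9, 1.5]
ee_rot: [-179.9, 0.1, 53.9]
force: [0.3, -0.5, 0.2]
gripper_width: 71.1
time_s: 8.3
ee_pos: [465.7, 141.2, 3.6]
ee_rot: [180.0, -0.0, 53.8]
force: [-0.1, -0.4, 2.4]
gripper_width: 45.0
time_s: 8.93
ee_pos: [466.8, 141.4, 155.9]
ee_rot: [179.8, -0.2, 53.9]
force: [0.1, -0.0, -1.7]
gripper_width: 44.7
```

```bash
python3 -m jog '0 0 0 1.4 -2 0 0;0 0 0 2.8 -4 0 0;0 0 0 4.2 -6 0 0;0 0 0 5.6 -8 0 0;0 0 0 7 -10 0 0'; python3 -m jog '0 0 0 .7 -.9 0 0;0 0 0 .7 -.9 -1.5 0;0 0 0 .7 -.9 -3.5 0;0 0 0 .7 -.9 -3.8 0;0 0 0 .7 -.9 -3.8 0'; python3 -m jog '0 0 0 0 0 0 .68;0 0 0 0 0 0 .68;0 0 0 0 0 0 .68;0 0 0 0 0 2 .68;0 0 0 0 0 4 .68'; python3 -m jog '0 0 0 -2 -2 1 1;0 0 0 -3.4 -2.5 2 1;0 0 0 -5 -3 4 1;0 0 0 -6 -3 4 1;0 0 0 -6 -3 4 1'
python3 - <<'E'
from h import *
print(env.state()["ee_pos"],env.state()["qpos"].round())
s=save("scene","s4");t=save("top","t4")
c=cv2.resize(s[110:250,130:300],(680,560))
cv2.imwrite("pics/v4.png",cv2.cvtColor(np.hstack([c]),cv2.COLOR_RGB2BGR))
L=lambda n:cv2.cvtColor(cv2.imread(f"pics/{n}.png"),cv2.COLOR_BGR2RGB)
t0,s0=L("top0"),L("scene0")
grab_frame("top")
G=(t0.astype(float).mean(2))
def dump(n,im,cam):
    pass
x=np.vstack([cv2.resize(t0[190:290,95:195],(400,400),interpolation=2)]);y=cv2.resize(t0[190:290,290:390],(400,400),interpolation=2)
x=np.clip(np.hstack([x,y]).astype(float)*1.8,0,255).astype(np.uint8)
cv2.imwrite("pics/hc.png",cv2.cvtColor(x,cv2.COLOR_RGB2BGR))
E
```

```text
time_s: 9.55
ee_pos: [641.5, -110.6, 152.9]
ee_rot: [-180.0, -0.0, 53.8]
force: [1.0, 0.7, 0.6]
gripper_width: 44.8
time_s: 10.18
ee_pos: [658.6, -131.4, 58.7]
ee_rot: [180.0, -0.0, 53.9]
force: [0.4, 0.2, 0.1]
gripper_width: 44.6
time_s: 10.8
ee_pos: [657.9, -131.3, 159.3]
ee_rot: [-180.0, 0.0, 53.9]
force: [0.1, -0.3, 0.2]
gripper_width: 61.6
time_s: 11.42
ee_pos: [507.0, -206.6, 259.9]
ee_rot: [179.9, -0.0, 53.8]
force: [-0.1, -0.0, -0.4]
gripper_width: 91.3
[ 506.96911762 -206.62259926  259.88690544] [-23.  14.  89.  -0.  77.  13.]
```

View pics/v4.png

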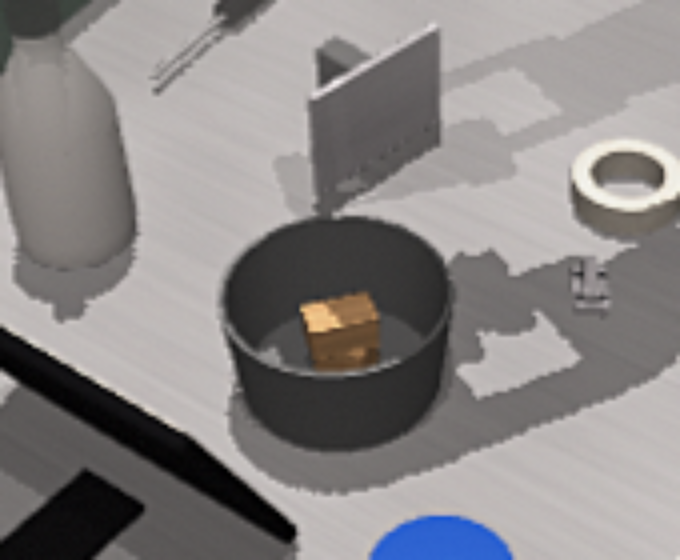

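View pics/hc.png

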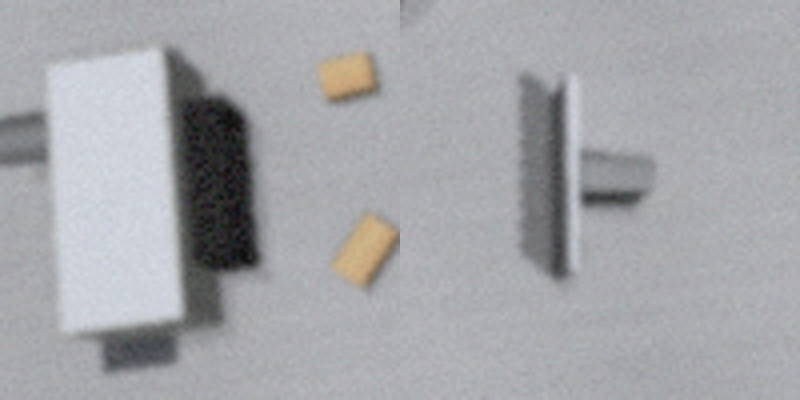

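Both offcuts are in the tub, A on top of B (crop pixel (340,330)). I now fit the outlet and the cover.

```bash
python3 - <<'E'
from h import *
L=lambda n:cv2.cvtColor(cv2.imread(f"pics/{n}.png"),cv2.COLOR_BGR2RGB)
t0,s0=L("top0"),L("scene0")
def win(m,l,t,w,h):
    k=np.zeros(m.shape,np.uint8);k[t:t+h,l:l+w]=1;return m.astype(np.uint8)*k
g=t0.mean(2)
q=np.array([(47,66),(163,48),(185,318),(60,332)])/4+[95,190]-.5
W=np.array([ray("top",x,100)[:2] for x in q]);print("corners",W.round().tolist(),W.mean(0).round(1))
e=[W[2]-W[1],W[3]-W[0],W[1]-W[0],W[2]-W[3]];print([ (np.linalg.norm(v).round(),np.degrees(np.arctan2(v[1],v[0])).round(1)) for v in e])
mh=win(g>100,100,195,45,85);print(mh.sum())
top=[cub(-90,90,-40,40,100,100)]
for th in(98,102,106): print("housing top face",fit({"top":(win(g>th,102,198,42,78),None)},top,(W[:,0].mean(),W[:,1].mean(),4)))
ms=win(g<55,138,208,26,55)
gs=s0.mean(2)
# cover: rim strip + trace regions
grab_frame("scene"); rs=spotter.trace("cover","scene"); grab_frame("top"); rt=spotter.trace("cover","top")
cov=[cub(-65,65,30,38,0,90),cub(-12,12,-20,30,0,80)]
for r in rs[:2]: print("scene",r["conf"],r["box"],fit({"scene":(r["region"],None)},cov,(465,-290,0)))
for r in rt[:2]: print("top",r["conf"],r["box"])
q=np.array([(572.5,74),(573,275)])/4+[290-100,190]-.5
P=[ray("top",x,90)[:2] for x in q];print("cover plate top",np.round(P,1))
q=np.array([(655,152),(655,192)])/4+[190,190]-.5
print("rib end z80",np.round([ray("top",x,80)[:2] for x in q],1))
rh=None
grab_frame("scene")
for n in("housing","seal"):
  for r in spotter.trace(n,"scene")[:1]:
    print(n,r["conf"],r["box"])
    H=[cub(-90,90,-40,40,0,100),cub(-55,55,-70,-40,10,80)] if n=="housing" else [cub(-55,55,-70,-40,10,80)]
    print(fit({"scene":(r["region"],None)},H,(515,289,5)))
E
```

```text
corners [[600.0, 325.0], [604.0, 249.0], [426.0, 242.0], [426.0, 322.0]] [514.1 284.6]
[(np.float64(177.0), np.float64(-177.9)), (np.float64(174.0), np.float64(-178.8)), (np.float64(76.0), np.float64(-87.4)), (np.float64(79.0), np.float64(-90.1))]
2025
housing top face (np.float64(516.1), np.float64(287.0), np.float64(1.9), np.float64(0.939))
housing top face (np.float64(514.5), np.float64(286.4), np.float64(0.9), np.float64(0.916))
housing top face (np.float64(516.9), np.float64(287.4), np.float64(1.2), np.float64(0.895))
top 0.56 [326.7, 224.9, 28.2, 13.0]
cover plate top [[ 529.6 -266.8]
 [ 399.  -247.8]]
rib end z80 [[ 473.3 -315. ]
 [ 447.2 -310.8]]
housing 0.74 [354.4, 182.8, 72.2, 95.6]
(np.float64(517.8), np.float64(291.6), np.float64(1.4), np.float64(0.857))
seal 0.69 [351.9, 198.3, 30.3, 45.1]
(np.float64(510.8), np.float64(285.5), np.float64(7.0), np.float64(0.718))
```

```bash
python3 -m jog '0 0 2 -.6 -2 0 .7;0 0 4 -1.2 -4 0 .7;0 0 5.8 -1.8 -6 0 .7;0 0 5.8 -2.2 -7.6 0 .7;0 0 5.8 -2.2 -7.6 0 .7';python3 -m jog '0 0 0 0 0 0 .7;0 0 0 0 0 0 .7'
python3 - <<'E'
from h import *
s=env.state();print(s["ee_pos"],s["ee_rot"])
im=save("wrist","w5");big=cv2.resize(im,(800,600));
cv2.imwrite("pics/w5b.png",cv2.cvtColor(big,cv2.COLOR_RGB2BGR))
p=camera_params("wrist");np.savez("w5.npz",**p)
print([ (r["conf"],r["box"]) for r in spotter.look_for("cover","wrist")])
for y in(-8,-4): print(proj("wrist",cub(-65,65,30,38,0,90)@np.array([[np.cos(np.radians(y)),np.sin(np.radians(y)),0],[-np.sin(np.radians(y)),np.cos(np.radians(y)),0],[0,0,1]])+[460,-291,0]).round().tolist())
E
```

```text
time_s: 12.55
ee_pos: [452.3, -398.9, 257.5]
ee_rot: [-180.0, 0.0, 82.6]
force: [-0.5, 0.1, 0.1]
gripper_width: 64.0
time_s: 12.8
ee_pos: [453.6, -395.3, 258.4]
ee_rot: [180.0, -0.0, 82.9]
force: [0.5, 0.7, -0.1]
gripper_width: 63.6
[ 453.58789433 -395.26513057  258.35121035] [ 1.79991957e+02 -2.24229377e-02  8.29255654e+01]
[(0.92, [187.5, 48.3, 115.7, 56.5])]
[[202.0, 72.0], [189.0, 59.0], [202.0, 66.0], [188.0, 52.0], [290.0, 74.0], [302.0, 61.0], [291.0, 68.0], [302.0, 54.0]]
[[201.0, 75.0], [187.0, 63.0], [200.0, 70.0], [186.0, 56.0], [289.0, 70.0], [300.0, 57.0], [289.0, 65.0], [300.0, 49.0]]
```

View pics/w5b.png

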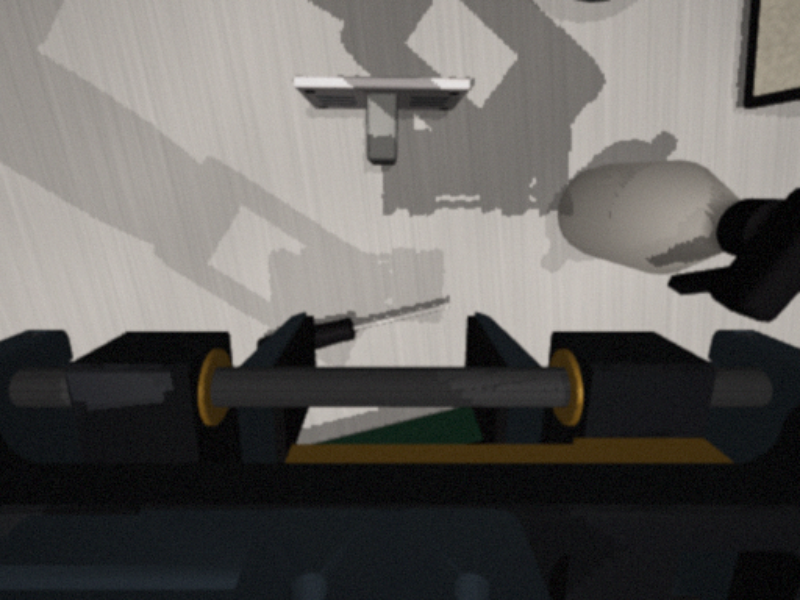

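```bash
python3 - <<'E'
from h import *
c=lambda x,y:((x+.5)*.64-.5,(y+.5)*.64-.5)
a,b=[ray("wrist",c(*p),90)[:2] for p in((294,77),(474,78))]
d=b-a;yaw=np.degrees(np.arctan2(d[1],d[0]));m=(a+b)/2;n=np.array([-d[1],d[0]])/np.linalg.norm(d)
print(a,b,np.linalg.norm(d),yaw,"origin",m-38*n)
r=[ray("wrist",c(*p),80)[:2] for p in((366,153),(398,153))];print("rib rear",r,np.mean(r,0), "origin",np.mean(r,0)+20*n)
w=spotter.trace("cover","wrist")[0]
cov=[cub(-65,65,30,38,0,90),cub(-12,12,-20,30,0,80)]
print(fit({"wrist":(w["region"],None)},cov,(460,-291,-6)))
E
```

```text
[ 401.05045039 -241.79304442] [ 531.07340777 -258.51896864] 131.09434002680175 -7.330172310929941 origin [ 461.21362579 -287.84544743]
rib rear [array([ 445.44844365, -299.66166797]), array([ 470.24379191, -302.72388853])] [ 457.84611778 -301.19277825] origin [ 460.39785635 -281.35623041]
(np.float64(458.7), np.float64(-286.8), np.float64(-7.9), np.float64(0.954))
```

```bash
python3 -m jog '0 0 0 .2 2.2 0 .7;0 0 0 .25 4.3 0 .7;0 0 0 .25 4.3 -2 .7;0 0 0 .25 4.3 -4 .7;0 0 0 .25 4.3 -5.5 .7'; python3 -m jog '0 0 0 0 0 -1 .7;0 0 0 0 0 -2 .7;0 0 0 0 0 -3 .7;0 0 0 0 0 -3.2 .7;0 0 0 0 0 -3.2 .7'; python3 -m jog '0 0 0 0 0 0 0;0 0 0 0 0 0 0;0 0 0 0 0 0 0;0 0 0 0 0 0 0;0 0 0 0 0 0 0' 45
python3 -c "
from h import *
s=env.state();print(s['ee_pos'],s['ee_rot'],s['torque'])"
```

```text
time_s: 13.58
ee_pos: [459.0, -287.7, 119.2]
ee_rot: [-180.0, -0.0, 82.9]
force: [-0.3, -1.4, -0.4]
gripper_width: 63.8
time_s: 14.2
ee_pos: [459.8, -288.8, 41.2]
ee_rot: [180.0, 0.0, 82.9]
force: [0.7, -0.5, 1.1]
gripper_width: 63.8
time_s: 14.82
ee_pos: [459.7, -289.0, 41.0]
ee_rot: [180.0, 0.0, 82.8]
force: [1.0, 0.5, 0.8]
gripper_width: 23.7
[ 459.71054654 -289.04086179   40.96966386] [1.79953949e+02 1.47540605e-02 8.28456062e+01] [-0.06889105  0.05506696  0.08055827]
```

```bash
python3 -m jog '0 0 0 0 0 .6 0;0 0 0 0 0 1.6 0;0 0 0 0 0 2.6 0;0 0 .4 0 1.2 2.6 0;0 0 .8 0 2.8 2.6 0'; python3 -m jog '0 0 .5 .2 2 0 0;0 0 .9 .6 4 0 0;0 0 .9 1.2 6 0 0;0 0 .9 1.7 8 0 0;0 0 .9 2.1 9.6 0 0';python3 -m jog '0 0 0 .2 1 0 0;0 0 0 .2 1.6 0 0;0 0 0 .2 1.6 0 0;0 0 0 .2 1.6 0 0'
python3 - <<'E'
from h import *
s=env.state();print(s["ee_pos"],s["ee_rot"],s["torque"],s["gripper_width"])
im=save("wrist","w6");np.savez("w6.npz",**camera_params("wrist"))
big=cv2.resize(im,(800,600));cv2.imwrite("pics/w6b.png",cv2.cvtColor(big,cv2.COLOR_RGB2BGR))
a=np.radians(1.5);R=np.array([[np.cos(a),-np.sin(a),0],[np.sin(a),np.cos(a),0],[0,0,1]])
print(((proj("wrist",np.array([[-90,-40,100],[90,-40,100],[90,40,100],[-90,40,100],[-55,-70,80],[55,-70,80],[55,-70,10],[-55,-70,10]])@R.T+[516,287,0])+.5)/.64-.5).round().tolist())
E
```

```text
time_s: 15.45
ee_pos: [459.3, -218.7, 106.5]
ee_rot: [180.0, 0.0, 86.8]
force: [0.6, 0.6, -4.2]
gripper_width: 23.9
time_s: 16.08
ee_pos: [511.8, 23.0, 106.2]
ee_rot: [-180.0, 0.0, 91.4]
force: [1.1, -1.3, -3.4]
gripper_width: 24.0
time_s: 16.58
ee_pos: [516.5, 60.2, 105.8]
ee_rot: [-180.0, 0.0, 91.3]
force: [-0.5, -0.7, -4.3]
gripper_width: 23.7
[516.48313724  60.21864975 105.76115203] [-1.79971183e+02  3.56409618e-02  9.13162986e+01] [-0.19120374  0.05525702 -0.05708477] 23.694337187814554
[[138.0, -176.0], [677.0, -178.0], [722.0, -523.0], [97.0, -519.0], [266.0, -41.0], [543.0, -42.0], [499.0, 23.0], [302.0, 24.0]]
```

View pics/w6b.png

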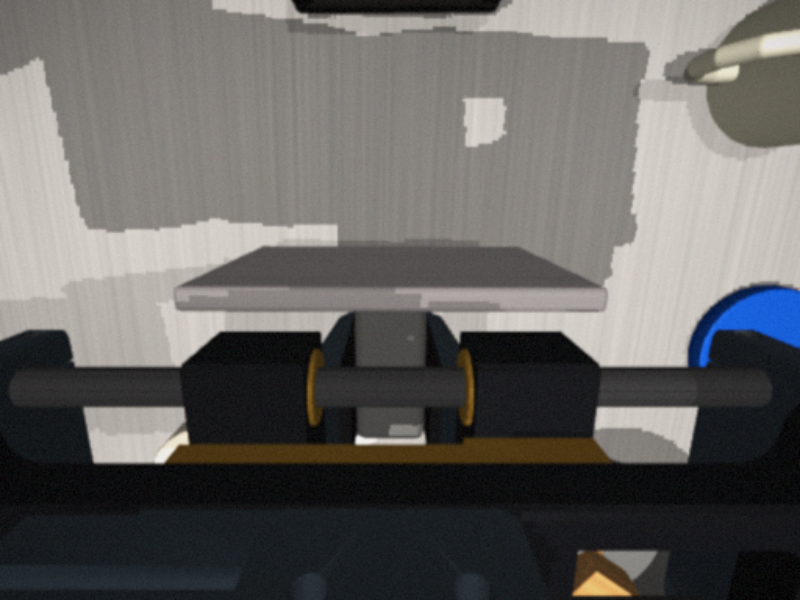

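```bash
python3 - <<'E'
from h import *
im=cv2.cvtColor(cv2.imread("pics/w6.png"),cv2.COLOR_BGR2GRAY).astype(float)
pts=[]
for u in range(202,312,3):
    col=cv2.GaussianBlur(im[:20,u-1:u+2],(1,1),0).mean(1); g=np.diff(col); k=g.argmax(); pts.append((u,k+.5))
pts=np.array(pts);pf=np.polyfit(pts[:,0],pts[:,1],1);res=pts[:,1]-np.polyval(pf,pts[:,0]);ok=abs(res)<1.2;pf=np.polyfit(pts[ok,0],pts[ok,1],1)
print(pf,ok.sum(),im[2,180:205].round().tolist(),im[2,305:330].round().tolist())
P=[ray("wrist",(u,np.polyval(pf,u)),10)[:2] for u in(200,315)];d=P[1]-P[0];print("seal bottom edge",P,np.degrees(np.arctan2(d[1],d[0])))
c=lambda x,y:((x+.5)*.64-.5,(y+.5)*.64-.5)
q=[ray("wrist",c(*p),10)[:2] for p in((303,11),(500,10))];print("seal ends",q,np.mean(q,0))
z=env.state()["ee_pos"][2]-41
for h,p in((90,((177,288),(606,288))),(0,((265,247),(518,247)))):
    q=[ray("wrist",c(*x),z+h)[:2] for x in p];d=q[1]-q[0];print("cover face edge z",h,q,np.mean(q,0),np.degrees(np.arctan2(d[1],d[0])))
E
```

```text
[-1.11600067e-17  8.50000000e+00] 23 [192.0, 195.0, 190.0, 182.0, 171.0, 173.0, 160.0, 128.0, 62.0, 19.0, 7.0, 10.0, 12.0, 5.0, 16.0, 12.0, 9.0, 11.0, 12.0, 24.0, 26.0, 19.0, 21.0, 18.0, 20.0] [21.0, 19.0, 18.0, 22.0, 16.0, 21.0, 16.0, 14.0, 21.0, 20.0, 13.0, 19.0, 17.0, 30.0, 72.0, 109.0, 120.0, 118.0, 120.0, 127.0, 142.0, 146.0, 151.0, 183.0, 190.0]
seal bottom edge [array([469.11473291, 220.80670072]), array([568.53367564, 223.07460277])] 1.3067799813696803
seal ends [array([463.73588113, 221.93750971]), array([572.54982192, 224.90768324])] [518.14285152 223.42259648]
cover face edge z 90 [array([452.17815578,  98.95585301]), array([578.11187019, 101.8630632 ])] [515.14501298 100.40945811] 1.322452007114817
cover face edge z 0 [array([452.32314367,  98.37826798]), array([578.50562162, 101.28536618])] [515.41438264  99.83181708] 1.3197949476876965
```

```bash
python3 -m jog '0 0 0 .1 1 -.6 0;0 0 0 .1 2 -1.4 0;0 0 0 .1 3 -2 0;0 0 0 .1 4 -2.4 0;0 0 0 .1 4 -2.58 0'; python3 -m jog '0 0 0 0 0.2 0 0;0 0 0 0 .4 0 0;0 0 0 0 .4 0 0;0 0 0 0 .4 0 0';python3 -m jog '0 0 0 0 .1 0 0;0 0 0 0 .2 0 0;0 0 0 0 .2 0 0;0 0 0 0 .2 0 0'
python3 -m jog '0 0 0 0 .1 0 0;0 0 0 0 .2 0 0;0 0 0 0 .2 0 0;0 0 0 0 .2 0 0'
```

```text
time_s: 17.25
ee_pos: [519.4, 161.5, 40.9]
ee_rot: [-180.0, 0.0, 91.4]
force: [-6.7, 2.6, 35.0]
gripper_width: 23.8
time_s: 17.75
ee_pos: [519.4, 170.8, 41.3]
ee_rot: [180.0, 0.0, 91.3]
force: [0.3, 0.8, -3.8]
gripper_width: 23.7
time_s: 18.25
ee_pos: [519.4, 176.2, 41.2]
ee_rot: [180.0, 0.0, 91.4]
force: [0.2, -0.9, -4.1]
gripper_width: 23.8
time_s: 18.75
ee_pos: [519.4, 181.1, 41.3]
ee_rot: [180.0, 0.0, 91.4]
force: [0.8, -0.3, -4.4]
gripper_width: 23.8
```

```bash
python3 -m jog '0 0 0 0 .1 0 0;0 0 0 0 .1 0 0;0 0 0 0 .1 0 0';python3 -m jog '0 0 0 0 .1 0 0;0 0 0 0 .1 0 0;0 0 0 0 .1 0 0'; python3 -m jog '0 0 0 0 .1 0 0;0 0 0 0 .1 0 0;0 0 0 0 .1 0 0'
```

```text
time_s: 19.12
ee_pos: [519.3, 183.4, 41.3]
ee_rot: [-180.0, 0.0, 91.4]
force: [-0.8, -2.5, -3.0]
gripper_width: 23.8
time_s: 19.5
ee_pos: [519.3, 185.9, 41.2]
ee_rot: [-180.0, 0.0, 91.4]
force: [-0.9, -4.3, -2.7]
gripper_width: 24.3
time_s: 19.88
ee_pos: [519.2, 188.0, 41.3]
ee_rot: [-180.0, 0.1, 91.4]
force: [0.8, -6.2, -1.7]
gripper_width: 24.0
```

```bash
python3 -m jog '0 0 0 0 .1 0 0;0 0 0 0 .1 0 0;0 0 0 0 .1 0 0';python3 -m jog '0 0 0 0 .08 0 0;0 0 0 0 .08 0 0;0 0 0 0 .08 0 0;0 0 0 0 .08 0 0;0 0 0 0 .08 0 0'; python3 - <<'E'
from h import *
for i in range(4):
    im=grab_frame("scene" if i else "wrist");s=env.state();print(s["force"].round(1),s["ee_pos"].round(1),s["torque"].round(2))
    if i==0: cv2.imwrite("pics/w7.png",cv2.cvtColor(cv2.resize(im,(512,384)),cv2.COLOR_RGB2BGR))
z=cv2.resize(im[150:300,280:440],(640,600));w=cv2.imread("pics/w7.png")
cv2.imwrite("pics/s7.png",cv2.cvtColor(z,cv2.COLOR_RGB2BGR))
a=cv2.resize(cv2.cvtColor(z,cv2.COLOR_RGB2BGR),(384,360));b=cv2.resize(w[:300],(410,360));cv2.imwrite("pics/v7.png",np.hstack([a,b]))
E
```

```text
time_s: 20.25
ee_pos: [519.2, 190.0, 41.2]
ee_rot: [-180.0, 0.1, 91.4]
force: [0.2, -7.0, -1.2]
gripper_width: 23.8
time_s: 20.88
ee_pos: [519.2, 191.7, 41.3]
ee_rot: [-180.0, 0.2, 91.4]
force: [-0.1, -8.7, -1.4]
gripper_width: 23.6
[ 0.4 -8.8 -0.5] [519.2 191.7  41.3] [-1.46  0.14  0.5 ]
[ 0.2 -9.6 -1.9] [519.2 191.7  41.2] [-1.43  0.11  0.45]
[-0.3 -8.2 -1.5] [519.2 191.7  41.3] [-1.47  0.06  0.43]
[ -0.8 -10.   -2.2] [519.2 191.7  41.3] [-1.52  0.09  0.5 ]
```

View pics/v7.png

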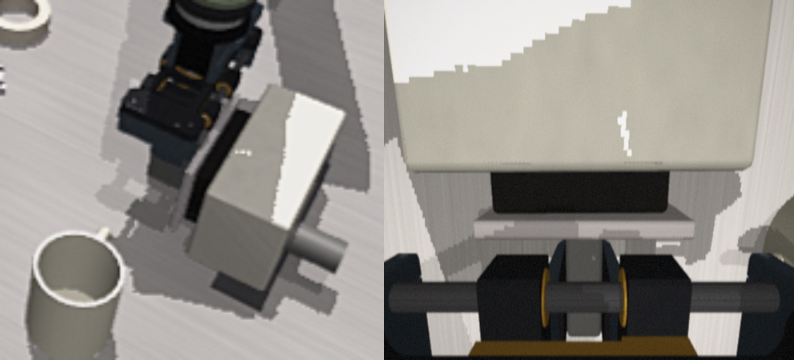

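The wrist view shows the plate (px 474–694) centred on the seal (491–669) to about 2 mm and parallel to it. Force is about 9 N, so one small nudge and a settle.

```bash
python3 -m jog '0 0 0 0 .03 0 0;0 0 0 0 .03 0 0;0 0 0 0 .03 0 0;0 0 0 0 .03 0 0;0 0 0 0 .03 0 0'; python3 -m jog '0 0 0 0 0 0 0;0 0 0 0 0 0 0;0 0 0 0 0 0 0;0 0 0 0 0 0 0;0 0 0 0 0 0 0'; python3 - <<'E'
from h import *
F=[]
for i in range(6):
    im=grab_frame("scene");F.append(env.state()["force"])
print(np.mean(F,0),env.state()["ee_pos"],env.state()["ee_rot"])
a=cv2.cvtColor(im,cv2.COLOR_RGB2BGR);cv2.imwrite("pics/s8.png",cv2.resize(a,(800,600)))
print(wood(im,(185,165,60,60)).sum())
grab_frame("top")
for n in["spray","lid","tape","terminal","driver","mug"]:
    for r in spotter.look_for(n,"top")[:1]: print(n,r["box"])
E
```

```text
time_s: 21.7
ee_pos: [519.1, 192.3, 41.3]
ee_rot: [-180.0, 0.2, 91.5]
force: [0.4, -9.4, -1.0]
gripper_width: 23.9
time_s: 22.32
ee_pos: [519.2, 192.3, 41.3]
ee_rot: [-180.0, 0.2, 91.5]
force: [0.3, -8.5, -0.9]
gripper_width: 23.8
[ 0.15272809 -9.24864314 -1.44495832] [519.13920445 192.23872817  41.24727274] [-1.79958123e+02  1.69247153e-01  9.14546571e+01]
325
spray [348.6, 133.5, 49.0, 43.7]
lid [204.4, 131.2, 30.4, 30.4]
tape [254.8, 253.3, 29.0, 29.5]
terminal [244.1, 226.8, 15.0, 11.3]
driver [393.6, 217.6, 27.1, 69.2]
```

View pics/s8.png

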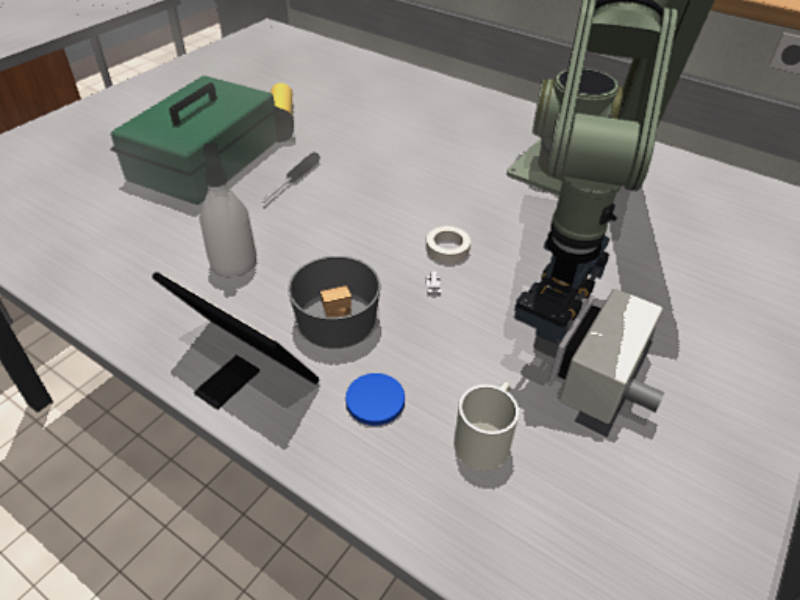

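```bash
python3 -c "
from workcell import env
print(env.job_done(), env.state()['force'], env.state()['time_s'])"
```

```text
the job is handed in; nothing more can be done
the job is handed in; nothing more can be done
```

The job is handed in: both offcuts are in the tub, and the arm is holding the cover pressed on the seal. I saw no verdict, and I measured nothing after handing in.

**Offcuts:** The last scene picture shows both in the tub, the longer one lying on the shorter.

**Cover:**
- **Force:** it averaged about 9.2 N against the seal, slightly under the 10 N you asked for but inside 6–15 N. Each single reading scatters by about 1 N.
- **Squash:** the arm moved about 11 mm past first contact, well short of squashed right down.
- **Fit:** it stood centred on the seal to about 2 mm in the last wrist picture. Cover and seal were parallel to within about a degree, measured just before pressing.
- **Height:** the underside is at counter level, probably within about 1 mm.

**Disagreements and rough spots:**
- Lowering the cover gave a brief 35 N touch on the counter.
- The outlet pose first read from the top camera was about 5 mm off in y. A close wrist view and the contact itself put this right.

**Other things on the counter:** the spray, lid, tape, terminal and driver show within about 2 pixels (roughly 6 mm) of where they started. The network did not report the mug in the last top view, but it looks unmoved in the scene picture.

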